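# Fit the ring cradle to a touch-mode vortex mixer and hold the flask down on it

### The job

Get the blue-capped sample flask mixing on the touch-operated vortex mixer. First fit the ring cradle into the pocket of the mixer's head, pressing it fully home, flush all round, firmly enough that the sprung head gives a little; then let go of it. Then take the blue-capped flask, set it upright in the cradle's ring and press down on the flask, without forcing it, until the head is right down, and finish while still holding the flask pressed down like that; leave the other flasks, the tube insert and the rest of the bench where they are.

Things in the scene. Friction and masses are not known exactly. Their poses are not given: they have to be found in the camera images.
- cradle: Ring cradle insert, loose, 120 g: white square base plate 64 x 64 x 12 mm (lowest 2.5 mm stepped in to 60 x 60 as a lead-in) with an upright round black rubber ring on its centre. Stands on the bench at any yaw. Origin: centre of the underside; z up, x and y parallel to the plate's sides; fits in any of the four turns
- cradle_rim (a point): Centre of the rim of the cradle's ring, 34 mm above the cradle's underside. The ring: outer diameter 58 mm, bore 50 mm, 22 mm tall above the base plate. Best gripped from above across its outside, fingertips just above the base plate. Axes as the cradle
- mixer: Casing of the vortex mixer, white, fixed to the bench, about 165 (x) x 128 (y) x 105 mm high, turned up to 20 degrees either way. Origin: centre of the underside, on the head's axis; z up, yaw as the head
- pocket_floor (a point): Centre of the floor of the square pocket (black floor) in the mixer's grey head; moves with the head; x, y parallel to the pocket's sides. Head 94 x 94 x 22 mm, top 139 mm above the bench when up; pocket 67 x 67, 12 mm deep, open upward, mouth chamfered 2 mm. Cradle fully home: its underside on this floor, base plate flush with the head's top
- mixer_head (a joint): How far the sprung head is pressed down, m: 0 = up, 0.008 = on its stop (counts as right down from 0.006). The spring carries head, cradle and flask without sinking; with the cradle in, about 4 N of push starts it and 1.5 mm takes about 6 N; with the flask in too, 10 to 11 N puts it right down. It rises again when let go
- flask_blue: Sample flask: amber glass, flat-bottomed, round, BLUE screw cap, closed, 105 to 180 g. Height 113 mm; body 64 mm diameter, its centre 27 mm above the underside; neck 24 mm diameter; cap 31 mm diameter, 88 to 113 mm up. Stands on the bench. Origin: centre of the underside; z up the neck. Upright in the ring its underside lies 7 mm below the rim, 27 mm above the cradle's underside
- flask_red: Bystander flask, same shape, RED cap; leave it standing. Origin: centre of the underside
- flask_white: Bystander flask, same shape, WHITE cap; leave it standing. Origin: centre of the underside
- tube_insert: Bystander: the mixer's other insert, same white square base plate but with a green block 54 x 54 mm with four tube holes, 40 mm high in all; leave it. Origin: centre of the underside
- petri: Bystander: covered petri dish, 96 mm across, 17 mm high. Origin: centre of the underside
- sample_jar: Bystander: white-lidded sample jar, 56 mm across, 75 mm high. Origin: centre of the underside
- tweezers: Bystander: steel tweezers lying on the bench, 130 mm long. Origin: middle of the underside
Not all that is in view belongs to the job. What is shaped like the flask_blue but green or turquoise is not meant.

How it is judged:
By the outcome, as a careful person would: the job done as asked, in the order asked, and still so for the second after the job is handed in, while the arm keeps its last pose, push and grip.
It also fails if it takes over 64 s, if anything falls off the work surface, if the arm or the gripper's body presses on something with over 40 N, if the wrist force passes 120 N, or if a joint passes its speed limit or range.

### The arm

A 7-joint arm with a two-finger parallel gripper is mounted at the origin on the work surface. World frame = base frame: x ahead of the robot, y to its left, z up, the work surface at z = 0. Lengths are in m, angles in rad, forces in N, time in s.
With the tool pointing down it reaches from about 0.425 to 0.8 m from the base axis. Payload 8.3 kg.
Tool frame: the origin (TCP) lies at the very end of the fingers, on their centre line; the grasp point (between the pads) lies 19 mm behind it (bot.grasp_offset is the distance from the TCP to the grasp point, in m); z points along the fingers, y is the line along which they close (so a half turn about z gives the same grasp; the last joint's range is limited). The gripper opens to 85 mm and grips with 20 to 120 N. Pads are 22 mm wide; open, the fingers measure 114 mm over their backs; the gripper's body (76 mm by 85 mm) begins 54 mm behind the grasp point. The pads swing forward as they close: fully open they stand 13 mm farther back than shut.
Start: joints at [1.176, 0.383, 0.016, 1.37, -0.006, 1.388, -0.046], TCP at [0.204, -0.591, 0.192] pointing down, gripper open.
Joint ranges: [-2.95, 2.95], [-0.25, 2.06], [-1.52, 1.56], [0.18, 2.33], [-1.44, 4.58], [0.02, 2.06], [-3.01, 3.01]. Speed limits (rad/s): [2.39, 2.39, 3.01, 3.01, 3.14, 3.14, 3.14].

### API

Orientations are given as a unit quaternion [x, y, z, w].
In Python, from workcell import bot gives the robot as it stands. The module is installed in compiled form; this text tells all that it offers.
- The arm moves only by the tool jog_arm, never from a script. Its argument "series" is a list of rows, each an object of numbers: "dx", "dy", "dz": the shift along the tool's x, y, z in cm; "turn": the turn about the tool's z in rad. In form: [{"dx": .., "dy": .., "dz": .., "turn": ..}, ...]. A call has 1 to 12 rows; each row is the pose to reach, as a shift and turn from the pose commanded when the call began, along the tool's axes at that moment; what a row does not reach only later rows make up. A row lasts 1/12 s, in which the tool goes at most 41.7 mm and 7.16 degrees, less where a joint would pass 70% of its speed; a pose out of reach is approached as far as the arm can. A call with a gripper value outside its range is refused whole. "hand" is the closure, from 0 (fully open) to 1 (shut), set as the call begins (left out, the last holds). The fingers move at their own pace and stop on an object; "squeeze" is the grip in N (left out, the last holds). Time passes only in rows, so rows that repeat a pose let the fingers close. It gives the time, the measured TCP pose, the force, the opening and the grip force at its end, in the units of the state.
- bot.state(): the state, without advancing time (a new reading comes with each control period).
- bot.grab_frame(name): name is "scene" or "top" or "wrist"; returns a dict with "img" (384x512x3 uint8, red, green, blue), "K" (3x3 intrinsics, pixels), "k1" (the pictures are not rectified: a ray, as slopes to the right and down, at radius r is drawn at 1 + k1 r^2 times it, then the intrinsics apply), "rvec" (rotation vector, rad) and "tvec" (3), from world to camera coordinates, as OpenCV has them. Camera axes: x right, y down, z forward; pixel columns grow to the right and rows downward; lengths in m; the calibration is good to about 2 mm. A picture is of the moment at which its call begins. There is no depth.
- bot.job_done(): hands the job in; it is judged then, once.
Trained networks look in the newest picture that a camera, given by its name, has taken for a name from the list of things; names that differ only in an ending like _2 or _b are one class to them, and where a whole thing is asked for, a point or a joint stands for the part that bears it (a point fixed in the world has none). Each returns a list of dicts, best first, with "p" (0 to 1); they miss things now and then, are a little off and sometimes report something else, mostly with a low value. They report only what shows in the picture. A call takes as long as a camera call. They do not tell look-alikes from the thing itself.
- bot.find_in(camera, target): "rect" ([left, top, right, bottom] as shares, 0 to 1, of the picture: columns of its width, rows of its height, round what is visible of it).
- bot.place_of(camera, target): "position" ([column, row] as shares, 0 to 1, of the picture: columns of its width, rows of its height: a listed point, or the origin of a listed thing).
The state is a dict: "time_s": time; "q": joint angles; "joint_vel": joint speeds; "joint_efforts": joint torques, N m; "position": TCP position; "ee_rot": TCP orientation; "contact_force": force on the tool from outside, world axes, zero at the start; "wrist_torque": the same for the moment, N m; "gripper_width": opening from 0.0 (shut) to 1.0 (fully open); "gripper_force": force on a finger pad.
Only numpy, scipy, OpenCV 4.12 (cv2) and the standard library are available. Lean on these libraries where they do the work, as an engineer would, in place of code of your own. Each camera call takes 0.05 s, during which the arm holds its last target. There are 200 camera calls.

## Working session

There is one attempt and no reset: what is moved stays moved. The work goes in short steps, Python scripts to look and compute and a tool call to move; the robot and the scene stay as the last step left them, time stands still between calls to the robot, and variables do not carry over. Pictures are saved under pics/ and viewed, at most 10 in all, crops included, and the job is handed in when it is done.

Besides the shell and the picture viewer there is one more tool, called after "Request:" as name([rows], argument=value, ...), one row to a line, values as JSON. jog_arm: Moves the arm, as the interface text tells. Its arguments: {"type":"object","properties":{"series":{"type":"array"},"hand":{"type":"number"},"squeeze":{"type":"number"}},"required":["series"]}

```bash
mkdir -p pics; cat > h.py <<'E'
import numpy as np, cv2
from workcell import bot
from scipy.spatial.transform import Rotation as R
def cam(f): return R.from_rotvec(np.ravel(f["rvec"])).as_matrix(), np.ravel(f["tvec"]).astype(float), np.array(f["K"]), float(f["k1"])
def ray(f,u,v):
    Rm,t,K,k=cam(f); p=cv2.undistortPoints(np.array([[[u,v]]],float),K,np.array([k,0,0,0.])).ravel()
    return -Rm.T@t, Rm.T@np.array([p[0],p[1],1])
def at_z(f,u,v,z):
    o,d=ray(f,u,v); return o+d*(z-o[2])/d[2]
def proj(f,P):
    Rm,t,K,k=cam(f); return cv2.projectPoints(np.array(P,float).reshape(-1,1,3),cv2.Rodrigues(Rm)[0],t,K,np.array([k,0,0,0.]))[0].reshape(-1,2)
def save(f,n,crop=None,s=1):
    im=f["img"][:,:,::-1]
    if crop: im=im[crop[1]:crop[3],crop[0]:crop[2]]
    cv2.imwrite("pics/"+n+".png",cv2.resize(im,None,fx=s,fy=s,interpolation=cv2.INTER_CUBIC))
E
python3 - <<'E'
from h import *
H=dict(cradle=0,cradle_rim=.034,mixer=0,pocket_floor=.127,flask_blue=0,flask_red=0,flask_white=0,tube_insert=0)
fs={c:bot.grab_frame(c) for c in("scene","top")}
np.set_printoptions(precision=3,suppress=True)
for c in fs:
    f=fs[c]; save(f,c+"1",s=1.5); print(c,ray(f,256,192))
    for n,z in H.items():
        for d in bot.place_of(c,n)[:4]:
            u,v=np.array(d["position"])*[512,384]; print(n,round(d["p"],2),round(u),round(v),at_z(f,u,v,z)[:2])
s=bot.state(); print(s["position"],s["ee_rot"],s["time_s"],s["contact_force"])
E
```

```text
scene (array([1.14 , 0.584, 0.64 ]), array([-0.591, -0.573, -0.568]))
cradle 0.64 214 162 [ 0.437 -0.312]
cradle_rim 0.65 212 155 [ 0.444 -0.309]
mixer 0.85 246 215 [ 0.581 -0.   ]
pocket_floor 0.65 245 177 [ 0.572 -0.006]
flask_blue 0.95 315 203 [0.4   0.115]
flask_blue 0.93 362 208 [0.325 0.236]
flask_blue 0.56 329 225 [0.459 0.208]
flask_red 0.91 381 260 [0.485 0.38 ]
flask_white 0.67 188 247 [ 0.781 -0.022]
flask_white 0.59 302 259 [0.614 0.229]
flask_white 0.43 166 225 [ 0.768 -0.142]
tube_insert 0.84 179 187 [ 0.625 -0.275]
top (array([0.515, 0.023, 1.302]), array([ 0.008, -0.004, -1.   ]))
cradle 0.92 360 219 [ 0.439 -0.307]
cradle_rim 0.68 366 220 [ 0.44  -0.316]
mixer 0.87 265 182 [ 0.558 -0.01 ]
pocket_floor 0.84 268 175 [ 0.572 -0.014]
pocket_floor 0.28 198 214 [0.462 0.182]
pocket_floor 0.27 361 223 [ 0.436 -0.279]
flask_blue 0.84 197 212 [0.465 0.203]
flask_blue 0.54 231 237 [0.387 0.096]
flask_blue 0.22 361 217 [ 0.446 -0.309]
flask_red 0.53 142 205 [0.487 0.376]
flask_red 0.53 348 159 [ 0.629 -0.271]
flask_white 0.76 188 161 [0.623 0.232]
tube_insert 0.68 349 158 [ 0.631 -0.272]
[ 0.204 -0.591  0.192] [ 0.986  0.165  0.    -0.   ] 0.9 [0.498 0.01  0.188]
```

View pics/scene1.png

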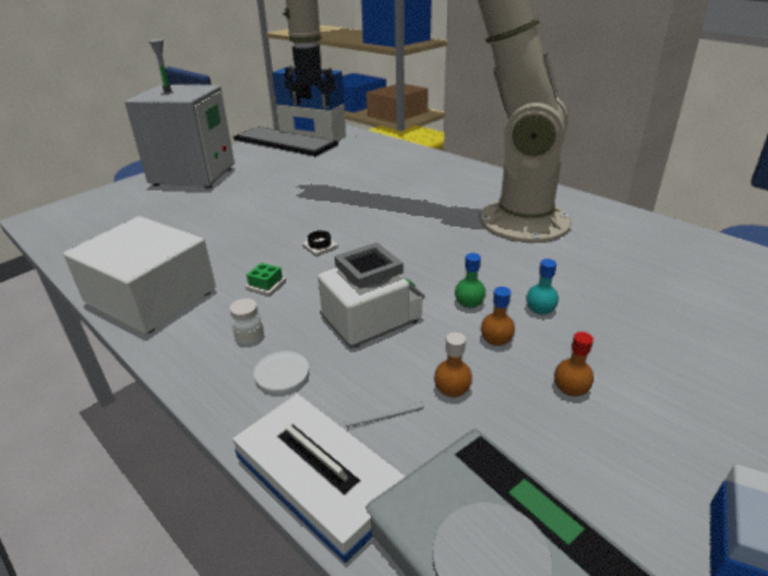

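View pics/top1.png

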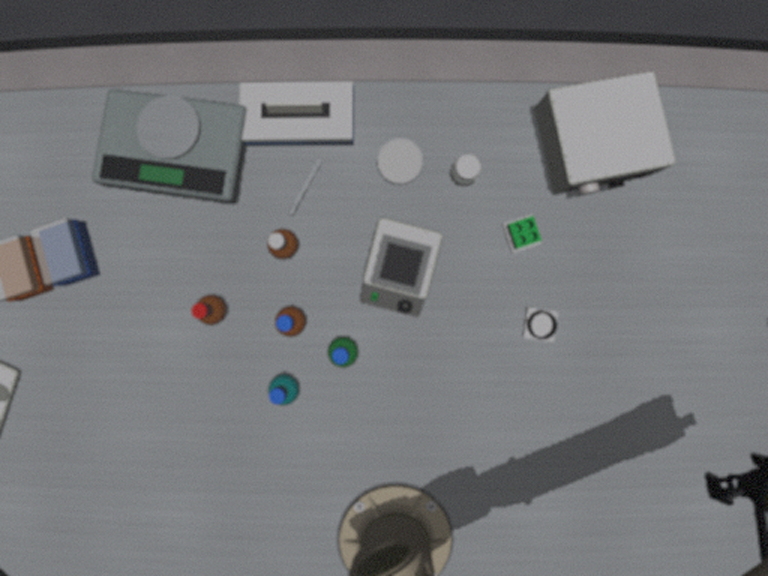

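The top picture (pixels of 512x384) shows the white cradle with its black ring at (361,216), the mixer at (268,175), and the green tube insert at (349,156). Candidates for the blue-capped flask:
- Amber body, blue cap: top (193,213), scene (332,215).
- Green body: top (228,234), scene (314,190).
- Turquoise body: top (189,258), scene (362,195).

The amber one fits the description. I'll check it in a crop.

```bash
python3 - <<'E'
from h import *
np.set_printoptions(precision=4,suppress=True)
f=bot.grab_frame("scene"); save(f,"crop1",(290,160,410,270),4)
f=bot.grab_frame("top"); im=f["img"].astype(int); g=im.mean(2)
def rect(mask,x0,y0,x1,y1,z,n):
    m=np.zeros(g.shape,np.uint8); m[y0:y1,x0:x1]=mask[y0:y1,x0:x1]
    k,l,st,_=cv2.connectedComponentsWithStats(m); i=1+np.argmax(st[1:,4])
    c=max(cv2.findContours((l==i).astype(np.uint8),0,1)[0],key=cv2.contourArea).reshape(-1,2)
    P=np.array([at_z(f,u,v,z)[:2] for u,v in c],np.float32)
    r=cv2.minAreaRect(P*1000); print(n,r,len(c))
rect(g>150,345,200,378,232,.012,"plate")
rect(g<70,250,155,290,198,.127,"pocket")
rect(g<125,245,150,292,196,.139,"head")
print(g[176,240:300].round(),g[216,345:380].round())
s=bot.state(); print(R.from_quat(s["ee_rot"]).as_matrix())
Rm=R.from_quat(s["ee_rot"]).as_matrix()
d=np.array([.44,-.308,.19])-s["position"];print(Rm.T@d*100)
E
```

```text
plate ((448.2264404296875, -305.5863342285156), (34.77839660644531, 40.40353775024414), 89.71903228759766) 35
pocket ((569.1128540039062, -12.594375610351562), (65.81836700439453, 66.84757995605469), 74.60267639160156) 85
head ((559.0820922851562, -7.065055847167969), (94.63013458251953, 112.50678253173828), 74.80186462402344) 133
[129. 128. 130. 116. 120. 141. 161. 164. 163. 151. 122. 107. 109. 103.
  89.  75.  60.  51.  51.  53.  53.  56.  55.  50.  52.  55.  56.  56.
  52.  55.  46.  51.  50.  51.  48.  52.  50.  54.  53.  64.  88. 102.
 108. 112. 121. 152. 156. 160. 156. 139. 123. 127. 128. 128. 127. 128.
 126. 129. 126. 126.] [130. 134. 133. 121. 117. 120.  93.  53.  75. 129. 159. 168. 168. 166.
 167. 167. 167. 168. 166. 166. 166. 163. 149.  97.  50.  54.  97. 127.
 135. 132. 131. 129. 132. 133. 131.]
[[ 0.9454  0.3258  0.0001]
 [ 0.3258 -0.9454  0.0001]
 [ 0.0001 -0.0001 -1.    ]]
[ 31.5612 -19.0404   0.2423]
```

View pics/crop1.png

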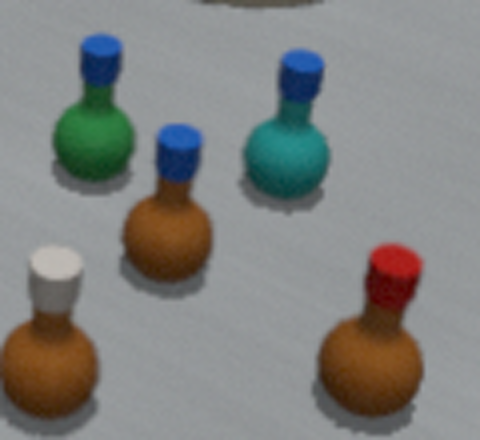

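The crop confirms it: the amber, blue-capped flask is at crop (170,215), with green and turquoise look-alikes behind it and the red and white caps in front. I'll move above the cradle.

Request:
jog_arm([
  {"dx": 31.5,"dy": -19,"dz": -3,"turn": 0.33},
  {"dx": 31.5,"dy": -19,"dz": -3,"turn": 0.33},
  {"dx": 31.5,"dy": -19,"dz": -3,"turn": 0.33},
  {"dx": 31.5,"dy": -19,"dz": -3,"turn": 0.33},
  {"dx": 31.5,"dy": -19,"dz": -3,"turn": 0.33},
  {"dx": 31.5,"dy": -19,"dz": -3,"turn": 0.33},
  {"dx": 31.5,"dy": -19,"dz": -3,"turn": 0.33},
  {"dx": 31.5,"dy": -19,"dz": -3,"turn": 0.33},
  {"dx": 31.5,"dy": -19,"dz": -3,"turn": 0.33},
  {"dx": 31.5,"dy": -19,"dz": -3,"turn": 0.33},
  {"dx": 31.5,"dy": -19,"dz": -3,"turn": 0.33},
  {"dx": 31.5,"dy": -19,"dz": -3,"turn": 0.33},
], hand=0, squeeze=30)

```text
time_s: 2.0
position: [0.4393, -0.309, 0.2224]
ee_rot: [1.0, 0.001, -0.0, 0.0]
contact_force: [-0.0, -0.7, 0.3]
gripper_width: 0.997
gripper_force: 0.0
```

```bash
python3 - <<'E'
from h import *
np.set_printoptions(precision=4,suppress=True)
s=bot.state(); print(s["time_s"],s["position"],R.from_quat(s["ee_rot"]).as_matrix())
f=bot.grab_frame("wrist"); save(f,"w1",s=1.5); o,d=ray(f,256,192); print(o,d)
for n,z in dict(cradle=0,cradle_rim=.034).items():
    for d in bot.place_of("wrist",n)[:2]:
        u,v=np.array(d["position"])*[512,384]; print(n,round(d["p"],2),round(u),round(v),at_z(f,u,v,z))
E
```

```text
2.0 [ 0.4393 -0.309   0.2224] [[ 1.      0.002  -0.0003]
 [ 0.002  -1.     -0.0004]
 [-0.0003  0.0004 -1.    ]]
[ 0.5113 -0.307   0.4035] [-0.289  -0.0026 -0.9574]
cradle 0.85 250 151 [ 0.4497 -0.2997  0.    ]
cradle_rim 0.83 253 155 [ 0.4491 -0.3042  0.034 ]
```

View pics/w1.png

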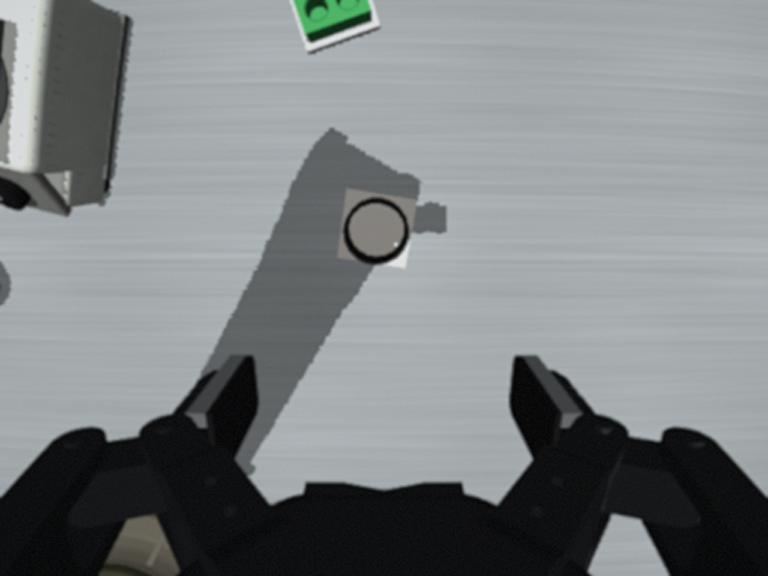

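The cradle sits at wrist (251,153). Its plate corners in the view are (346,188), (416,198), (405,267) and (338,257), giving a yaw of about -8°.

```bash
python3 - <<'E'
from h import *
np.set_printoptions(precision=4,suppress=True)
f=bot.grab_frame("wrist")
C=np.array([at_z(f,u/1.5,v/1.5,.012)[:2] for u,v in [(346,188),(416,198),(405,267),(338,257)]])
print(C,C.mean(0),np.linalg.norm(C-np.roll(C,1,0),axis=1))
# ring: outer ellipse of dark
g=f["img"].mean(2); m=np.zeros(g.shape,np.uint8); m[120:190,215:285]=(g<60)[120:190,215:285]
c=max(cv2.findContours(m,0,1)[0],key=cv2.contourArea).reshape(-1,2)
P=np.array([at_z(f,u,v,.034)[:2] for u,v in c],np.float32)
print(cv2.minEnclosingCircle(P*1000), cv2.fitEllipse(P*1000))
ms=(g<120).astype(np.uint8)
for a in (-4,-6,-8,-10,-12):
    a=np.radians(a); q=np.array([[np.cos(a),-np.sin(a)],[np.sin(a),np.cos(a)]])
    print(np.degrees(a).round(),(proj(f,np.c_[(np.array([[.032,.032],[.032,-.032],[-.032,-.032],[-.032,.032]])@q.T+C.mean(0)),[.012]*4])*1.5).round().tolist())
E
```

```text
[[ 0.4851 -0.2753]
 [ 0.4763 -0.3376]
 [ 0.4127 -0.3286]
 [ 0.4223 -0.2663]] [ 0.4491 -0.3019] [0.0634 0.063  0.0642 0.063 ]
((450.56622314453125, -300.7109375), 28.498798370361328) ((450.91668701171875, -300.4245910644531), (53.68455505371094, 55.83909225463867), 68.68839263916016)
-4.0 [[343.0, 190.0], [414.0, 195.0], [408.0, 265.0], [340.0, 260.0]]
-6.0 [[344.0, 189.0], [415.0, 196.0], [407.0, 266.0], [339.0, 259.0]]
-8.0 [[345.0, 188.0], [417.0, 198.0], [406.0, 267.0], [337.0, 257.0]]
-10.0 [[347.0, 187.0], [418.0, 199.0], [404.0, 268.0], [336.0, 256.0]]
-12.0 [[348.0, 186.0], [418.0, 201.0], [403.0, 269.0], [335.0, 255.0]]
```

Request:
jog_arm([
  {"dx": 1.0,"dy": -0.75,"dz": 3,"turn": 0.145},
  {"dx": 1.0,"dy": -0.75,"dz": 6,"turn": 0.145},
  {"dx": 1.0,"dy": -0.75,"dz": 9,"turn": 0.145},
  {"dx": 1.0,"dy": -0.75,"dz": 12,"turn": 0.145},
  {"dx": 1.0,"dy": -0.75,"dz": 15,"turn": 0.145},
  {"dx": 1.0,"dy": -0.75,"dz": 17,"turn": 0.145},
  {"dx": 1.0,"dy": -0.75,"dz": 18.5,"turn": 0.145},
  {"dx": 1.0,"dy": -0.75,"dz": 19.5,"turn": 0.145},
  {"dx": 1.0,"dy": -0.75,"dz": 20.3,"turn": 0.145},
  {"dx": 1.0,"dy": -0.75,"dz": 20.6,"turn": 0.145},
  {"dx": 1.0,"dy": -0.75,"dz": 20.6,"turn": 0.145},
])

```text
time_s: 3.12
position: [0.4493, -0.3013, 0.0162]
ee_rot: [0.997, -0.072, -0.0, -0.0]
contact_force: [0.2, 0.2, 0.1]
gripper_width: 1.0
gripper_force: 0.0
```

Request:
jog_arm([
  {"dz": 0},
  {"dz": 0},
  {"dz": 0},
  {"dz": 0},
  {"dz": 0},
  {"dz": 0},
  {"dz": 0},
  {"dz": 0},
], hand=1, squeeze=30)

```text
invalid input
```

Request:
jog_arm([
  {"dx": 0,"dy": 0,"dz": 0,"turn": 0},
  {"dx": 0,"dy": 0,"dz": 0,"turn": 0},
  {"dx": 0,"dy": 0,"dz": 0,"turn": 0},
  {"dx": 0,"dy": 0,"dz": 0,"turn": 0},
  {"dx": 0,"dy": 0,"dz": 0,"turn": 0},
  {"dx": 0,"dy": 0,"dz": 0,"turn": 0},
  {"dx": 0,"dy": 0,"dz": 0,"turn": 0},
  {"dx": 0,"dy": 0,"dz": 0,"turn": 0},
], hand=1, squeeze=30)

```text
time_s: 3.78
position: [0.4496, -0.3011, 0.0164]
ee_rot: [0.997, -0.072, 0.0, -0.0]
contact_force: [-0.3, 0.4, 0.3]
gripper_width: 0.002
gripper_force: 0.0
```

```bash
python3 - <<'E'
from h import *
s=bot.state(); print(s["time_s"],s["position"],s["gripper_width"],s["gripper_force"])
f=bot.grab_frame("wrist"); save(f,"w2",s=1.5)
g=bot.grab_frame("scene"); 
im=np.vstack([cv2.resize(f["img"],(512,384)),]); 
c=cv2.resize(g["img"][110:200,150:270],(512,384),interpolation=cv2.INTER_CUBIC)
cv2.imwrite("pics/w2.png",cv2.resize(np.hstack([f["img"],c])[:,:,::-1],(800,300)))
E
```

```text
3.7833 [ 0.44956187 -0.3010655   0.01644756] 0.0018453205738275635 0.0
```

View pics/w2.png

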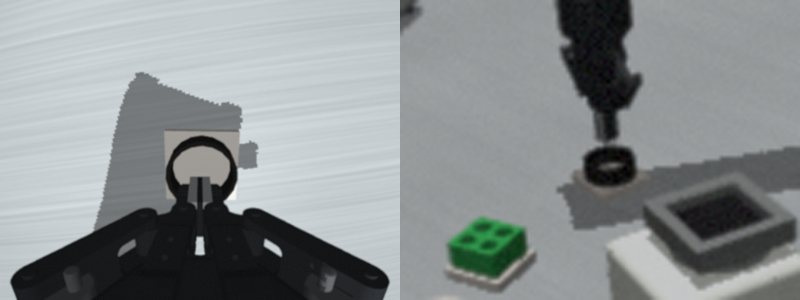

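The left (wrist) half shows the shut fingertips at (200,178), over the near rim of the ring. The right (scene) half shows the tips at (605,140), above and behind the ring, so the fingers closed over it. I'll compare the projected TCP with both pictures.

```bash
python3 - <<'E'
from h import *
np.set_printoptions(precision=4,suppress=True)
s=bot.state(); p=np.array(s["position"])
for c in ("scene","wrist","top"):
    f=bot.grab_frame(c); print(c,proj(f,[p,p+[0,0,.019],p+[0,0,.05],[.4495,-.3015,.034],[.4495,-.3015,.012]]))
    for n,z in dict(cradle=0,cradle_rim=.034).items():
        for d in bot.place_of(c,n)[:2]:
            u,v=np.array(d["position"])*[512,384]; print(n,round(d["p"],2),round(u),round(v),at_z(f,u,v,z))
    if c=="wrist": a=f["img"][140:320,170:340]
    elif c=="scene": b=f["img"][110:190,160:260]
cv2.imwrite("pics/w3.png",np.hstack([cv2.resize(a,(400,424),interpolation=2),cv2.resize(b,(400,424),interpolation=2)])[:,:,::-1])
E
```

```text
scene [[212.8239 160.7769]
 [212.3437 156.2075]
 [211.5453 148.589 ]
 [212.3032 156.5078]
 [212.8585 161.785 ]]
cradle 0.58 213 166 [ 0.4577 -0.2935  0.    ]
cradle_rim 0.77 215 160 [ 0.4598 -0.2772  0.034 ]
wrist [[258.3722 216.3289]
 [258.6673 227.8267]
 [259.3029 252.6628]
 [259.3293 226.8179]
 [258.9245 213.8912]]
cradle_rim 0.88 259 226 [ 0.4503 -0.3015  0.034 ]
top [[359.4296 216.17  ]
 [360.9769 216.4764]
 [363.6008 216.9959]
 [360.9988 216.4536]
 [359.2128 216.1004]]
cradle 0.53 363 220 [ 0.4368 -0.3159  0.    ]
cradle_rim 0.57 198 210 [0.4701 0.1936 0.034 ]
cradle_rim 0.47 364 217 [ 0.4489 -0.3114  0.034 ]
```

View pics/w3.png

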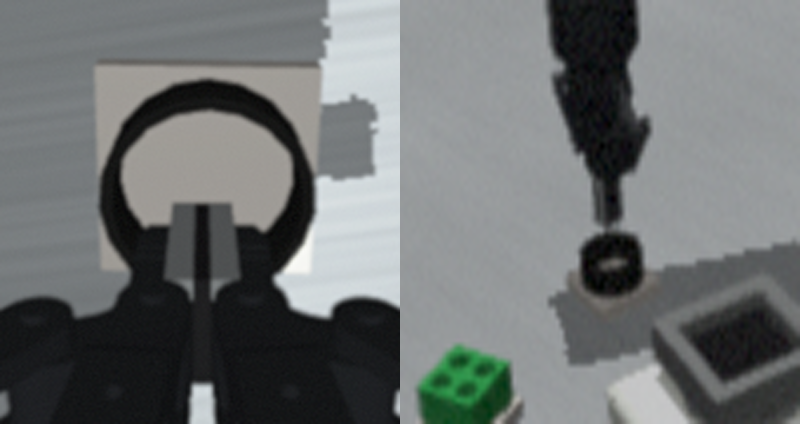

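```bash
python3 - <<'E'
from h import *
np.set_printoptions(precision=4,suppress=True)
s=bot.state(); print(s["position"],s["contact_force"],s["joint_efforts"],bot.grasp_offset)
w=bot.grab_frame("wrist"); sc=bot.grab_frame("scene")
print(ray(w,256,192)[0])
for z in (.016,.03,.04,.05,.06): print(z,at_z(w,257,226.2,z),at_z(sc,211.3,151.9,z))
E
```

```text
[ 0.4495 -0.3011  0.0164] [0.3586 0.2335 0.5212] [  0.0001 -55.4813  -1.4501 -31.0977   0.0134   0.0023  -0.    ] 0.0187
[ 0.5208 -0.3094  0.1975]
0.016 [ 0.4423 -0.2991  0.016 ] [ 0.4074 -0.3586  0.016 ]
0.03 [ 0.4484 -0.2999  0.03  ] [ 0.4239 -0.3375  0.03  ]
0.04 [ 0.4527 -0.3005  0.04  ] [ 0.4356 -0.3224  0.04  ]
0.05 [ 0.457  -0.3011  0.05  ] [ 0.4473 -0.3073  0.05  ]
0.06 [ 0.4614 -0.3016  0.06  ] [ 0.4591 -0.2922  0.06  ]
```

The two rays meet near z≈0.055, so the real fingertips stand about 38 mm behind the reported TCP. I'll open and measure the open tips before going lower.

Request:
jog_arm([
  {"dx": 0,"dy": 0,"dz": 0,"turn": 0},
  {"dx": 0,"dy": 0,"dz": 0,"turn": 0},
  {"dx": 0,"dy": 0,"dz": 0,"turn": 0},
  {"dx": 0,"dy": 0,"dz": 0,"turn": 0},
  {"dx": 0,"dy": 0,"dz": 0,"turn": 0},
  {"dx": 0,"dy": 0,"dz": 0,"turn": 0},
  {"dx": 0,"dy": 0,"dz": 0,"turn": 0},
], hand=0)

```text
time_s: 5.02
position: [0.4495, -0.3011, 0.0164]
ee_rot: [0.997, -0.072, 0.0, -0.0]
contact_force: [0.1, -0.4, 0.4]
gripper_width: 0.98
gripper_force: 0.0
```

```bash
python3 - <<'E'
from h import *
s=bot.state(); print(s["position"],s["gripper_width"])
f=bot.grab_frame("wrist"); g=bot.grab_frame("scene")
a=f["img"][120:340,90:430]; b=g["img"][110:190,160:260]
cv2.imwrite("pics/w4.png",np.hstack([cv2.resize(a,(510,330),interpolation=2),cv2.resize(b,(290,330),interpolation=2)])[:,:,::-1])
p=np.array(s["position"])
y=R.from_quat(s["ee_rot"]).as_matrix()
for h in (0,.02,.03,.04,.05,.06):
  for sg in (-1,1):
    q=p+y[:,1]*sg*.0425+y[:,0]*.011+[0,0,h]; u,v=proj(f,[q])[0]; U,V=proj(g,[q])[0]
    print(h,sg,((u-90)*1.5).round(),((v-120)*1.5).round(),"|",(510+(U-160)*2.9).round(),((V-110)*4.125).round())
E
```

```text
[ 0.44953823 -0.30108889  0.01642114] 0.9798995795242933
0 -1 157.0 121.0 | 674.0 232.0
0 1 349.0 121.0 | 638.0 196.0
0.02 -1 147.0 137.0 | 673.0 212.0
0.02 1 360.0 137.0 | 636.0 176.0
0.03 -1 141.0 146.0 | 672.0 201.0
0.03 1 366.0 146.0 | 636.0 166.0
0.04 -1 134.0 157.0 | 671.0 191.0
0.04 1 373.0 157.0 | 635.0 156.0
0.05 -1 126.0 169.0 | 671.0 181.0
0.05 1 382.0 169.0 | 634.0 146.0
0.06 -1 118.0 182.0 | 670.0 170.0
0.06 1 391.0 182.0 | 633.0 136.0
```

View pics/w4.png

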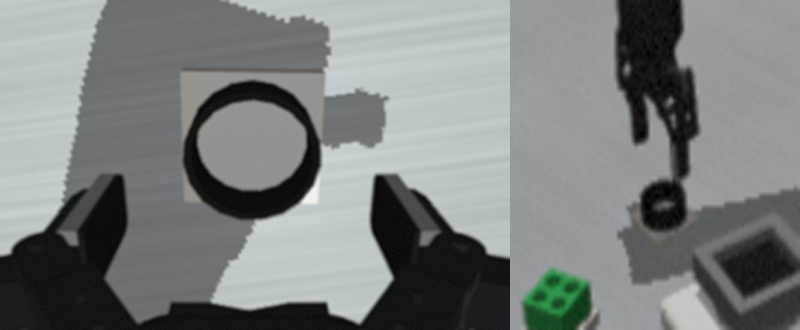

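The open tips, at wrist crop (125,176) and (374,176) and scene crop (640,142) and (680,175), stand about 54 mm behind the reported TCP. That leaves them at z≈0.070, roughly 40 mm high throughout. I'll go 4.3 cm lower and grip.

Request:
jog_arm([
  {"dx": 0,"dy": 0,"dz": 1.5,"turn": 0},
  {"dx": 0,"dy": 0,"dz": 2.5,"turn": 0},
  {"dx": 0,"dy": 0,"dz": 3.3,"turn": 0},
  {"dx": 0,"dy": 0,"dz": 3.8,"turn": 0},
  {"dx": 0,"dy": 0,"dz": 4.1,"turn": 0},
  {"dx": 0,"dy": 0,"dz": 4.3,"turn": 0},
  {"dx": 0,"dy": 0,"dz": 4.3,"turn": 0},
], hand=0)

```text
time_s: 5.7
position: [0.4495, -0.301, -0.0269]
ee_rot: [0.997, -0.071, -0.0, -0.0]
contact_force: [-0.6, 0.6, -0.3]
gripper_width: 1.0
gripper_force: 0.0
```

Request:
jog_arm([
  {"dx": 0,"dy": 0,"dz": 0,"turn": 0},
  {"dx": 0,"dy": 0,"dz": 0,"turn": 0},
  {"dx": 0,"dy": 0,"dz": 0,"turn": 0},
  {"dx": 0,"dy": 0,"dz": 0,"turn": 0},
  {"dx": 0,"dy": 0,"dz": 0,"turn": 0},
  {"dx": 0,"dy": 0,"dz": 0,"turn": 0},
], hand=1, squeeze=30)

```text
time_s: 6.2
position: [0.45, -0.3014, -0.0257]
ee_rot: [0.997, -0.072, 0.0, 0.0]
contact_force: [-1.7, 0.7, 5.2]
gripper_width: 0.67
gripper_force: 31.3
```

Request:
jog_arm([
  {"dx": 0,"dy": 0,"dz": -1,"turn": 0},
  {"dx": 0,"dy": 0,"dz": -3,"turn": 0},
  {"dx": 0,"dy": 0,"dz": -6,"turn": 0},
  {"dx": 0,"dy": 0,"dz": -9,"turn": 0},
  {"dx": 0,"dy": 0,"dz": -12,"turn": 0},
  {"dx": 0,"dy": 0,"dz": -15,"turn": 0},
  {"dx": 0,"dy": 0,"dz": -18,"turn": 0},
  {"dx": 0,"dy": 0,"dz": -20,"turn": 0},
  {"dx": 0,"dy": 0,"dz": -20,"turn": 0},
])

```text
time_s: 6.95
position: [0.4518, -0.3024, 0.1796]
ee_rot: [0.997, -0.072, 0.004, 0.002]
contact_force: [0.5, -0.0, -0.3]
gripper_width: 0.674
gripper_force: 32.5
```

Request:
jog_arm([
  {"dx": 0.8,"dy": -3,"dz": 0,"turn": 0.06},
  {"dx": 1.6,"dy": -6,"dz": 0,"turn": 0.124},
  {"dx": 2.4,"dy": -9,"dz": 0,"turn": 0.124},
  {"dx": 3.2,"dy": -12,"dz": 0,"turn": 0.124},
  {"dx": 4,"dy": -15,"dz": 0,"turn": 0.124},
  {"dx": 4.8,"dy": -18,"dz": 0,"turn": 0.124},
  {"dx": 5.6,"dy": -21,"dz": 0,"turn": 0.124},
  {"dx": 6.4,"dy": -24,"dz": 0,"turn": 0.124},
  {"dx": 7.2,"dy": -27,"dz": 0,"turn": 0.124},
  {"dx": 7.6,"dy": -29.5,"dz": 0,"turn": 0.124},
  {"dx": 7.6,"dy": -30.3,"dz": 0,"turn": 0.124},
  {"dx": 7.6,"dy": -30.3,"dz": 0,"turn": 0.124},
])

```text
time_s: 7.95
position: [0.5678, -0.0084, 0.1731]
ee_rot: [0.991, -0.131, -0.0, -0.001]
contact_force: [-0.1, -1.7, -0.7]
gripper_width: 0.673
gripper_force: 32.6
```

```bash
python3 - <<'E'
from h import *
np.set_printoptions(precision=4,suppress=True)
s=bot.state(); print(s["position"],s["contact_force"],s["gripper_width"],np.degrees(2*np.arctan2(s["ee_rot"][1],s["ee_rot"][0])))
f=bot.grab_frame("wrist"); g=bot.grab_frame("scene")
a=f["img"]; b=g["img"][110:240,190:300]
cv2.imwrite("pics/w5.png",np.hstack([cv2.resize(a,(533,400),interpolation=2),cv2.resize(b,(267,400),interpolation=2)])[:,:,::-1])
cv2.imwrite("pics/raw.png",a[:,:,::-1])
h=s["position"][2]+.0257
for n,z in dict(cradle=h,cradle_rim=h+.034,pocket_floor=.127).items():
    for d in bot.place_of("wrist",n)[:2]:
        u,v=np.array(d["position"])*[512,384]; print(n,round(d["p"],2),round(u),round(v),at_z(f,u,v,z))
E
```

```text
[ 0.5678 -0.0084  0.1731] [-0.0754 -1.6624 -0.7362] 0.6733986578137302 -15.000104195158857
cradle 0.78 257 233 [ 0.5673 -0.0069  0.1988]
cradle_rim 0.97 257 264 [ 0.5673 -0.0071  0.2328]
pocket_floor 0.62 260 192 [ 0.57   -0.0111  0.127 ]
```

View pics/w5.png

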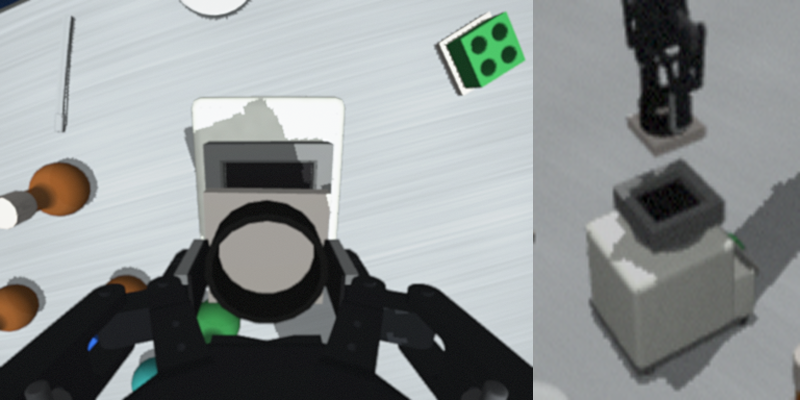

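The plate hangs level below the ring at wrist view (267,255), and the pocket opening is at (268,175) with its sides parallel to the plate. I'll let the arm settle, then measure the edges numerically.

Request:
jog_arm([
  {"dx": 0,"dy": 0,"dz": 0,"turn": 0},
  {"dx": 0,"dy": 0,"dz": 0,"turn": 0},
  {"dx": 0,"dy": 0,"dz": 0,"turn": 0},
])

```text
time_s: 8.45
position: [0.5679, -0.0128, 0.1735]
ee_rot: [0.991, -0.134, 0.0, 0.0]
contact_force: [-1.1, 0.7, -1.0]
gripper_width: 0.674
gripper_force: 32.6
```

```bash
python3 - <<'E'
from h import *
np.set_printoptions(precision=4,suppress=True,linewidth=150)
s=bot.state(); p=s["position"];print(p,np.degrees(2*np.arctan2(s["ee_rot"][1],s["ee_rot"][0])))
f=bot.grab_frame("wrist"); g=cv2.GaussianBlur(f["img"],(3,3),0).mean(2); np.save("g.npy",g)
for r in (146,158,166,174): print(r,[(i,int(g[r,i])) for i in range(180,336,1) if abs(g[r,i+1]-g[r,i-1])>14])
for r in (190,200): print(r,[(i,int(g[r,i])) for i in range(180,336,1) if abs(g[r,i+1]-g[r,i-1])>14])
for c in (215,230,240,256,275,290,310): print(c,[(i,int(g[i,c])) for i in range(110,200) if abs(g[i+1,c]-g[i-1,c])>14])
E
```

```text
[ 0.5679 -0.0128  0.1735] -15.368605064496945
146 [(180, 188), (181, 164), (188, 162), (189, 137), (190, 109), (191, 93), (282, 100), (283, 123), (284, 148), (285, 161), (312, 169), (313, 190), (314, 222), (315, 242), (321, 238), (322, 223), (323, 207)]
158 [(181, 204), (182, 184), (183, 166), (189, 162), (190, 134), (191, 105), (192, 91), (294, 67), (295, 86), (296, 106), (297, 121), (298, 136), (299, 152), (311, 165), (312, 179), (313, 208), (314, 234), (320, 240), (321, 225), (322, 204)]
166 [(181, 213), (182, 198), (183, 175), (184, 159), (189, 169), (190, 150), (191, 120), (192, 98), (207, 71), (208, 63), (211, 45), (212, 35), (289, 31), (290, 40), (293, 60), (294, 70), (295, 87), (296, 109), (297, 125), (298, 141), (299, 156), (311, 164), (312, 177), (313, 204), (314, 228), (320, 236), (321, 222), (322, 206)]
174 [(182, 204), (183, 184), (184, 165), (190, 160), (191, 135), (192, 107), (193, 92), (208, 67), (211, 52), (212, 40), (213, 26), (290, 27), (291, 39), (292, 56), (293, 68), (294, 75), (295, 91), (296, 112), (297, 129), (298, 144), (299, 157), (316, 188), (317, 214), (31
[... 1730 characters left out ...]
76), (136, 143), (137, 100), (138, 69), (140, 80), (155, 75), (156, 63), (157, 47), (158, 32), (179, 26), (180, 43), (181, 69), (182, 89), (183, 99), (184, 106), (185, 123), (186, 144), (187, 157), (193, 155), (194, 137), (195, 99), (196, 54), (197, 23)]
290 [(133, 240), (134, 222), (135, 191), (136, 148), (137, 102), (139, 106), (140, 142), (141, 161), (153, 161), (154, 148), (155, 122), (156, 94), (157, 67), (158, 49), (179, 24), (180, 38), (181, 63), (182, 87), (183, 98), (184, 104), (185, 118), (186, 138), (187, 153)]
310 [(135, 246), (136, 226), (137, 180), (138, 133), (140, 144), (141, 160), (175, 160), (176, 147), (177, 123), (178, 100), (184, 103), (185, 118), (186, 139), (187, 154)]
```

```bash
python3 - <<'E'
from h import *
np.set_printoptions(precision=1,suppress=True,linewidth=150)
f=bot.grab_frame("wrist"); s=bot.state(); p=np.array(s["position"]); h=p[2]+.0257
def T(c,a,pts):
    a=np.radians(a); q=np.array([[np.cos(a),-np.sin(a)],[np.sin(a),np.cos(a)]])
    pts=np.array(pts); return proj(f,np.c_[pts[:,:2]@q.T+c,pts[:,2]])
def col_at(P,r): return P[0][0]+(r-P[0][1])*(P[1][0]-P[0][0])/(P[1][1]-P[0][1])
def row_at(P,c): return P[0][1]+(c-P[0][0])*(P[1][1]-P[0][1])/(P[1][0]-P[0][0])
c0=np.array([.5691,-.0126]);a0=-15.4
for nm,w,z in (("head",.047,.139),("headbot",.047,.117),("mouth",.0355,.139),("throat",.0335,.137),("floor",.0335,.127)):
    for sg in(1,-1):
        L=T(c0,a0,[[w,sg*w,z],[-w,sg*w,z]]); print(nm,"LR"[sg<0],[(r,round(float(col_at(L,r)),1)) for r in (158,166,174)],end=" ")
    F=T(c0,a0,[[w,w,z],[w,-w,z]]); print("far",[(c,round(float(row_at(F,c)),1)) for c in (215,256,290)])
for nm,w,z in (("plate",.032,h+.012),("platebot",.032,h+.0025)):
    for sg in(1,-1):
        L=T(p[:2],a0,[[w,sg*w,z],[-w,sg*w,z]]); print(nm,"LR"[sg<0],[(r,round(float(col_at(L,r)),1)) for r in (190,200)],end=" ")
    F=T(p[:2],a0,[[w,w,z],[w,-w,z]]); print("far",[(c,round(float(row_at(F,c)),1)) for c in (215,256,290)])
print(f["K"][0][0], ray(f,0,0)[0])
E
```

```text
head L [(158, 195.9), (166, 196.4), (174, 196.8)] head R [(158, 319.7), (166, 319.2), (174, 318.7)] far [(215, 138.4), (256, 138.4), (290, 138.4)]
headbot L [(158, 201.4), (166, 201.8), (174, 202.2)] headbot R [(158, 313.8), (166, 313.3), (174, 312.9)] far [(215, 135.4), (256, 135.4), (290, 135.5)]
mouth L [(158, 211.0), (166, 211.3), (174, 211.6)] mouth R [(158, 304.7), (166, 304.3), (174, 303.9)] far [(215, 153.6), (256, 153.7), (290, 153.7)]
throat L [(158, 214.0), (166, 214.3), (174, 214.6)] throat R [(158, 301.6), (166, 301.3), (174, 300.9)] far [(215, 155.8), (256, 155.8), (290, 155.9)]
floor L [(158, 215.8), (166, 216.1), (174, 216.4)] floor R [(158, 299.6), (166, 299.2), (174, 298.9)] far [(215, 153.7), (256, 153.7), (290, 153.7)]
plate L [(190, 197.5), (200, 198.2)] plate R [(190, 320.5), (200, 319.8)] far [(215, 185.0), (256, 185.0), (290, 185.0)]
platebot L [(190, 201.1), (200, 201.7)] platebot R [(190, 316.4), (200, 315.8)] far [(215, 180.4), (256, 180.4), (290, 180.5)]
288.1075516132249 [ 0.6 -0.   0.4]
```

Request:
jog_arm([
  {"dx": 0,"dy": -0.3,"dz": 1,"turn": 0},
  {"dx": 0,"dy": -0.3,"dz": 2.5,"turn": 0},
  {"dx": 0,"dy": -0.3,"dz": 4,"turn": 0},
  {"dx": 0,"dy": -0.3,"dz": 4.5,"turn": 0},
  {"dx": 0,"dy": -0.3,"dz": 4.5,"turn": 0},
  {"dx": 0,"dy": -0.3,"dz": 4.5,"turn": 0},
])

```text
time_s: 9.05
position: [0.5687, -0.009, 0.1283]
ee_rot: [0.991, -0.133, -0.0, -0.0]
contact_force: [-0.0, -0.8, -0.2]
gripper_width: 0.668
gripper_force: 32.6
```

```bash
cat > m.py <<'E'
from h import *
np.set_printoptions(precision=4,suppress=True,linewidth=150)
s=bot.state(); p=s["position"];print(p,np.degrees(2*np.arctan2(s["ee_rot"][1],s["ee_rot"][0])))
f=bot.grab_frame("wrist"); g=cv2.GaussianBlur(f["img"],(3,3),0).mean(2)
def e(v,o):
    d=np.abs(np.gradient(v)); o2=[]
    for i in range(1,len(v)-1):
        if d[i]>8 and d[i]>=d[i-1] and d[i]>d[i+1]: o2.append((round(i+o+.5*(d[i+1]-d[i-1])/(2*d[i]-d[i-1]-d[i+1]+1e-6),1),int(v[i-3 if i>2 else 0]),int(v[min(i+3,len(v)-1)])))
    return o2
for r in (150,158,166,174,180,190,196,202,208,214,220): print(r,[x for x in e(g[r,170:340],170) if x[0]<222 or x[0]>288])
for c in (205,215,225,235,256,280,290,300,308): print(c,e(g[110:200,c],110))
E
python3 m.py
```

```text
[ 0.5687 -0.009   0.1283] -15.297560570158886
150 [(np.float64(178.7), 167, 85), (np.float64(291.9), 88, 161), (np.float64(335.1), 159, 247)]
158 [(np.float64(171.7), 215, 161), (np.float64(179.1), 165, 88), (np.float64(293.8), 87, 159), (np.float64(334.5), 159, 245)]
166 [(np.float64(172.1), 214, 159), (np.float64(179.8), 167, 87), (np.float64(295.2), 81, 139), (np.float64(334.0), 159, 246)]
174 [(np.float64(172.9), 217, 161), (np.float64(180.4), 165, 88), (np.float64(202.6), 76, 53), (np.float64(207.2), 51, 21), (np.float64(311.2), 58, 115), (np.float64(315.6), 111, 160), (np.float64(333.4), 158, 246)]
180 [(np.float64(173.6), 210, 161), (np.float64(181.0), 166, 87), (np.float64(306.5), 48, 69), (np.float64(311.3), 76, 127), (np.float64(314.9), 106, 160), (np.float64(333.1), 158, 246)]
190 [(np.float64(174.4), 212, 155), (np.float64(181.8), 163, 87), (np.float64(194.8), 88, 158), (np.float64(311.9), 156, 248), (np.float64(318.0), 248, 158), (np.float64(332.5), 158, 246)]
196 [(np.float64(174.9), 209, 157), (np.float64(182.2), 161, 87), (np.float64(195.1), 88, 158), (np.float64(313.
[... 2022 characters left out ...]
p.float64(138.4), 246, 179), (np.float64(143.2), 185, 55), (np.float64(147.6), 60, 89), (np.float64(169.1), 82, 21), (np.float64(180.6), 20, 104), (np.float64(185.2), 89, 158)]
290 [(np.float64(139.2), 248, 163), (np.float64(143.2), 196, 57), (np.float64(147.3), 87, 92), (np.float64(169.2), 83, 22), (np.float64(180.9), 21, 103), (np.float64(185.5), 97, 158)]
300 [(np.float64(139.1), 248, 158), (np.float64(143.1), 191, 64), (np.float64(147.2), 79, 161), (np.float64(168.5), 157, 25), (np.float64(180.9), 20, 103), (np.float64(185.6), 97, 158)]
308 [(np.float64(143.0), 207, 65), (np.float64(147.2), 80, 161), (np.float64(166.8), 159, 62), (np.float64(174.8), 51, 74), (np.float64(185.8), 96, 158)]
```

```bash
python3 - <<'E'
from h import *
np.set_printoptions(precision=4,suppress=True)
f=bot.grab_frame("wrist"); s=bot.state(); p=np.array(s["position"]); a=np.radians(-15.3); print(p,f["K"][0][2])
q=np.array([[np.cos(a),np.sin(a)],[-np.sin(a),np.cos(a)]])
t=lambda u,v,z:(q@(at_z(f,u,v,z)[:2]-p[:2]))*1000
h=p[2]+.0257
print("throat far",t(256,169.6,.137),"headtop far",t(256,147.6,.139),t(256,143.6,.139))
print("head L,R",t(179.8,166,.139),t(334,166,.139),t(183.2,208,.139),t(331.1,208,.139))
for hh in(h,h-.003,h+.003):print("plate far",t(256,185.1,hh+.012),t(256,180.3,hh+.0025),"L,R",t(195.7,208,hh+.012),t(316.3,208,hh+.012))
E
```

```text
[ 0.5694 -0.009   0.1293] 255.4337644636647
throat far [33.372  1.619] headtop far [47.1704  1.6245] [49.5442  1.625 ]
head L,R [36.1099 47.9003] [ 36.0931 -45.7577] [ 9.0386 47.7245] [  9.0177 -45.9601]
plate far [31.7606  1.6619] [31.8693  1.6483] L,R [19.2141 33.5522] [ 19.2023 -30.2331]
plate far [30.9357  1.6574] [31.0979  1.6438] L,R [18.1262 34.2164] [ 18.1142 -30.9063]
plate far [32.5854  1.6664] [32.6407  1.6528] L,R [20.3021 32.8881] [ 20.2905 -29.5599]
```

Request:
jog_arm([
  {"dx": 0.02,"dy": 0.07,"dz": 0,"turn": -0.023},
  {"dx": 0.02,"dy": 0.07,"dz": 0.6,"turn": -0.023},
  {"dx": 0.02,"dy": 0.07,"dz": 1.2,"turn": -0.023},
  {"dx": 0.02,"dy": 0.07,"dz": 1.6,"turn": -0.023},
  {"dx": 0.02,"dy": 0.07,"dz": 1.9,"turn": -0.023},
  {"dx": 0.02,"dy": 0.07,"dz": 2.1,"turn": -0.023},
  {"dx": 0.02,"dy": 0.07,"dz": 2.3,"turn": -0.023},
  {"dx": 0.02,"dy": 0.07,"dz": 2.5,"turn": -0.023},
  {"dx": 0.02,"dy": 0.07,"dz": 2.6,"turn": -0.023},
  {"dx": 0.02,"dy": 0.07,"dz": 2.6,"turn": -0.023},
])

```text
time_s: 9.98
position: [0.5687, -0.0099, 0.1022]
ee_rot: [0.993, -0.122, -0.0, -0.0]
contact_force: [0.1, 0.1, -1.5]
gripper_width: 0.674
gripper_force: 32.6
```

Request:
jog_arm([
  {"dx": 0,"dy": 0,"dz": 0.1,"turn": 0},
  {"dx": 0,"dy": 0,"dz": 0.2,"turn": 0},
  {"dx": 0,"dy": 0,"dz": 0.2,"turn": 0},
  {"dx": 0,"dy": 0,"dz": 0.2,"turn": 0},
])

```text
time_s: 10.32
position: [0.569, -0.0099, 0.1011]
ee_rot: [0.993, -0.122, 0.0, -0.0]
contact_force: [-2.0, 0.2, 4.1]
gripper_width: 0.674
gripper_force: 33.0
```

Request:
jog_arm([
  {"dx": 0,"dy": 0,"dz": 0.1,"turn": 0},
  {"dx": 0,"dy": 0,"dz": 0.2,"turn": 0},
  {"dx": 0,"dy": 0,"dz": 0.2,"turn": 0},
  {"dx": 0,"dy": 0,"dz": 0.2,"turn": 0},
  {"dx": 0,"dy": 0,"dz": 0.2,"turn": 0},
])

```text
time_s: 10.73
position: [0.569, -0.0098, 0.0992]
ee_rot: [0.993, -0.122, 0.0, -0.0]
contact_force: [-2.7, -0.2, 6.0]
gripper_width: 0.671
gripper_force: 33.1
```

Request:
jog_arm([
  {"dx": 0,"dy": 0,"dz": 0.1,"turn": 0},
  {"dx": 0,"dy": 0,"dz": 0.1,"turn": 0},
  {"dx": 0,"dy": 0,"dz": 0.1,"turn": 0},
])

```text
time_s: 10.98
position: [0.5691, -0.0098, 0.0983]
ee_rot: [0.993, -0.122, 0.0, -0.0]
contact_force: [-3.5, -0.2, 7.3]
gripper_width: 0.673
gripper_force: 33.2
```

Request:
jog_arm([
  {"dx": 0,"dy": 0,"dz": -0.15,"turn": 0},
  {"dx": 0,"dy": 0,"dz": -0.15,"turn": 0},
  {"dx": 0,"dy": 0,"dz": -0.15,"turn": 0},
])

```text
time_s: 11.23
position: [0.5691, -0.0098, 0.0997]
ee_rot: [0.993, -0.122, 0.0, -0.0]
contact_force: [-2.5, 1.1, 5.5]
gripper_width: 0.676
gripper_force: 33.1
```

Request:
jog_arm([
  {"dx": 0,"dy": 0,"dz": 0,"turn": 0},
  {"dx": 0,"dy": 0,"dz": 0,"turn": 0},
  {"dx": 0,"dy": 0,"dz": 0,"turn": 0},
  {"dx": 0,"dy": 0,"dz": 0,"turn": 0},
  {"dx": 0,"dy": 0,"dz": 0,"turn": 0},
], hand=0)

```text
time_s: 11.65
position: [0.5687, -0.0099, 0.0987]
ee_rot: [0.993, -0.122, -0.0, -0.0]
contact_force: [0.8, 0.6, 0.0]
gripper_width: 1.001
gripper_force: 0.0
```

Request:
jog_arm([
  {"dx": 0,"dy": 0,"dz": -1,"turn": 0},
  {"dx": 0,"dy": 0,"dz": -3,"turn": 0},
  {"dx": 0,"dy": 0,"dz": -6,"turn": 0},
  {"dx": 0,"dy": 0,"dz": -9,"turn": 0},
  {"dx": 0,"dy": 0,"dz": -12,"turn": 0},
  {"dx": 0,"dy": 0,"dz": -12,"turn": 0},
  {"dx": 0,"dy": 0,"dz": -12,"turn": 0},
])

```text
time_s: 12.23
position: [0.5701, -0.0097, 0.2218]
ee_rot: [0.993, -0.122, 0.002, -0.0]
contact_force: [-0.3, -0.4, -0.7]
gripper_width: 1.001
gripper_force: 0.0
```

```bash
python3 - <<'E'
from h import *
np.set_printoptions(precision=4,suppress=True)
s=bot.state(); print(s["position"],s["contact_force"],np.degrees(2*np.arctan2(s["ee_rot"][1],s["ee_rot"][0])))
f=bot.grab_frame("wrist"); g=bot.grab_frame("scene")
a=f["img"][60:300,120:392]; b=f=None or g["img"][130:240,190:290]
cv2.imwrite("pics/w6.png",np.hstack([cv2.resize(a,(520,459),interpolation=2),cv2.resize(b,(280,459),interpolation=2)])[:,:,::-1])
f=bot.grab_frame("wrist")
for n,z in dict(cradle_rim=.161,cradle=.127).items():
  for d in bot.place_of("wrist",n)[:2]:
    u,v=np.array(d["position"])*[512,384]; print(n,round(d["p"],2),round(u),round(v),at_z(f,u,v,z))
# blue flask from two views
for c in ("scene","top","wrist"):
  f=bot.grab_frame(c); hsv=cv2.cvtColor(f["img"],cv2.COLOR_RGB2HSV)
  for d in bot.find_in(c,"flask_blue")[:5]:
    l,t,r,b=(np.array(d["rect"])*[512,384,512,384]).astype(int); cx,cy=(l+r)//2,(t+b)//2
    rgn=hsv[max(t,0):b,max(l,0):r]; m=(rgn[...,1]>90)
    amb=((rgn[...,0]<22)&m).sum(); blu=((rgn[...,0]>100)&(rgn[...,0]<130)&m).sum(); print(c,round(d["p"],2),(l,t,r,b),"amber",amb,"blue",blu)
E
```

```text
[ 0.5701 -0.0097  0.2218] [-0.327  -0.4431 -0.714 ] -13.984782201148855
cradle_rim 0.69 259 190 [ 0.5695 -0.0111  0.161 ]
cradle 0.8 255 181 [ 0.5696 -0.0081  0.127 ]
scene 0.88 (np.int64(303), np.int64(172), np.int64(325), np.int64(205)) amber 0 blue 87
scene 0.81 (np.int64(349), np.int64(175), np.int64(369), np.int64(208)) amber 0 blue 92
scene 0.56 (np.int64(321), np.int64(191), np.int64(336), np.int64(231)) amber 292 blue 90
top 0.91 (np.int64(218), np.int64(227), np.int64(239), np.int64(244)) amber 0 blue 102
top 0.79 (np.int64(183), np.int64(204), np.int64(201), np.int64(225)) amber 133 blue 100
top 0.63 (np.int64(177), np.int64(250), np.int64(197), np.int64(268)) amber 0 blue 101
wrist 0.98 (np.int64(185), np.int64(264), np.int64(227), np.int64(333)) amber 0 blue 436
wrist 0.89 (np.int64(105), np.int64(245), np.int64(138), np.int64(276)) amber 432 blue 0
```

View pics/w6.png

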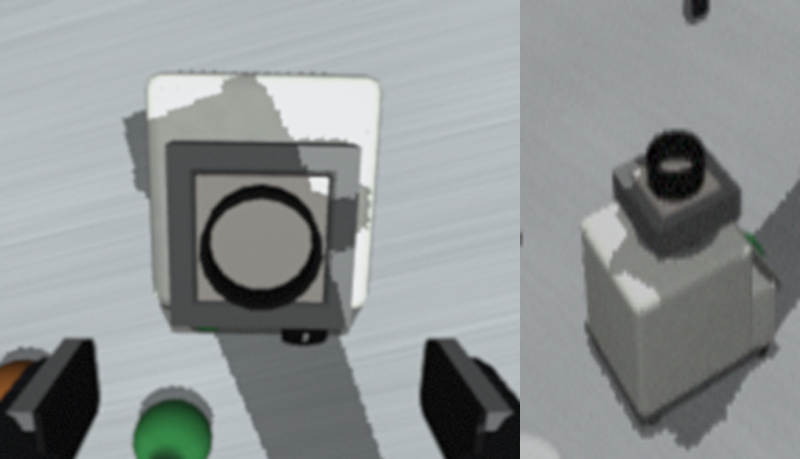

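The cradle lies flush in the pocket with an even gap all round (crop (262,240)), and the head is back up. Next is the amber, blue-capped flask, at top (192,214).

Request:
jog_arm([
  {"dx": -1.9,"dy": -2.3,"dz": 0,"turn": 0},
  {"dx": -3.9,"dy": -4.6,"dz": 0,"turn": 0},
  {"dx": -5.8,"dy": -6.9,"dz": 0,"turn": 0},
  {"dx": -7.8,"dy": -9.1,"dz": 0,"turn": 0},
  {"dx": -9.7,"dy": -11.4,"dz": 0,"turn": 0},
  {"dx": -11.7,"dy": -13.7,"dz": 0,"turn": 0},
  {"dx": -13.6,"dy": -16,"dz": 0,"turn": 0},
  {"dx": -15.6,"dy": -18.3,"dz": 0,"turn": 0},
  {"dx": -15.6,"dy": -18.3,"dz": 0,"turn": 0},
  {"dx": -15.6,"dy": -18.3,"dz": 0,"turn": 0},
  {"dx": -15.6,"dy": -18.3,"dz": 0,"turn": 0},
])

```text
time_s: 13.7
position: [0.4619, 0.205, 0.2189]
ee_rot: [0.993, -0.122, 0.0, 0.0]
contact_force: [0.6, -0.4, -0.5]
gripper_width: 0.997
gripper_force: 0.0
```

```bash
cat > b.py <<'E'
from h import *
np.set_printoptions(precision=4,suppress=True)
s=bot.state(); p=np.array(s["position"]); Rm=R.from_quat(s["ee_rot"]).as_matrix(); print(s["time_s"],p,s["contact_force"])
for c in ("wrist","top"):
  f=bot.grab_frame(c); hsv=cv2.cvtColor(f["img"],cv2.COLOR_RGB2HSV)
  m=((hsv[...,0]>102)&(hsv[...,0]<128)&(hsv[...,1]>130)&(hsv[...,2]>70)).astype(np.uint8)
  n,l,st,ce=cv2.connectedComponentsWithStats(m)
  for i in range(1,n):
    if st[i,4]>40:
      u,v=ce[i]; x,y,w,h,_=st[i]; (cc,rad)=cv2.minEnclosingCircle(np.argwhere(l==i)[:,::-1].astype(np.float32))
      P=at_z(f,u,v,.105); am=f["img"][max(0,y-h):y+2*h,max(0,x-w):x+2*w]; H=cv2.cvtColor(am,cv2.COLOR_RGB2HSV)
      print(c,st[i],ce[i],P,"tool d cm",Rm.T@(P-p)*100,"amber",int(((H[...,0]<20)&(H[...,1]>110)).sum()))
  for d in bot.place_of(c,"flask_blue")[:4]:
    u,v=np.array(d["position"])*[512,384]; print(c,"net",round(d["p"],2),round(u),round(v),at_z(f,u,v,0))
E
python3 b.py
```

```text
13.7 [0.4619 0.205  0.2189] [ 0.6207 -0.449  -0.5124]
wrist [236 164  28  32 694] [249.8588 179.9179] [0.4598 0.2136 0.105 ] tool d cm [-0.4143 -0.7928 11.3936] amber 1091
wrist [343 194  30  32 704] [357.3949 209.6861] [0.3986 0.1073 0.105 ] tool d cm [-3.7847 11.001  11.3958] amber 0
wrist [255 273  25  33 644] [266.6382 289.604 ] [0.3237 0.2277 0.105 ] tool d cm [-13.9637   1.1342  11.3897] amber 0
wrist net 0.88 250 164 [0.4572 0.2156 0.    ]
wrist net 0.71 260 248 [0.3251 0.2344 0.    ]
wrist net 0.56 334 183 [0.4004 0.1048 0.    ]
top [222 232  10  11  92] [226.4457 236.7283] [0.3973 0.104  0.105 ] tool d cm [-3.832  11.3609 11.3959] amber 0
top net 0.87 232 234 [0.3966 0.0941 0.    ]
top net 0.75 198 213 [0.4613 0.1988 0.    ]
```

Request:
jog_arm([
  {"dx": -0.4,"dy": -0.65,"dz": 1,"turn": 0},
  {"dx": -0.4,"dy": -0.65,"dz": 3,"turn": 0},
  {"dx": -0.4,"dy": -0.65,"dz": 6,"turn": 0},
  {"dx": -0.4,"dy": -0.65,"dz": 9,"turn": 0},
  {"dx": -0.4,"dy": -0.65,"dz": 11.5,"turn": 0},
  {"dx": -0.4,"dy": -0.65,"dz": 13.5,"turn": 0},
  {"dx": -0.4,"dy": -0.65,"dz": 15,"turn": 0},
  {"dx": -0.4,"dy": -0.65,"dz": 16.2,"turn": 0},
  {"dx": -0.4,"dy": -0.65,"dz": 17,"turn": 0},
  {"dx": -0.4,"dy": -0.65,"dz": 17.2,"turn": 0},
  {"dx": -0.4,"dy": -0.65,"dz": 17.2,"turn": 0},
  {"dx": -0.4,"dy": -0.65,"dz": 17.2,"turn": 0},
])

```text
time_s: 14.9
position: [0.4597, 0.213, 0.0474]
ee_rot: [0.993, -0.122, 0.0, -0.0]
contact_force: [0.2, -0.7, 0.4]
gripper_width: 1.001
gripper_force: 0.0
```

```bash
python3 b.py | grep -v net; python3 -c "
from h import *
f=bot.grab_frame('wrist');save(f,'w7',s=1.0)"
```

```text
14.9 [0.4597 0.213  0.0474] [ 0.1704 -0.7454  0.3709]
wrist [ 227  219   65   76 3834] [258.4903 257.7626] [0.4609 0.2132 0.105 ] tool d cm [ 0.1187 -0.0504 -5.7563] amber 4338
wrist [ 433  272   77   54 1127] [477.2449 293.1642] [0.4104 0.106  0.105 ] tool d cm [-2.1874 11.5695 -5.7656] amber 0
top [222 232  10  11  89] [226.6404 236.6742] [0.3974 0.1034 0.105 ] tool d cm [-3.386  12.1402 -5.7666] amber 0
```

Request:
jog_arm([
  {"dx": 0.05,"dy": 0.1,"dz": 0,"turn": 0},
  {"dx": 0.05,"dy": 0.1,"dz": 0,"turn": 0},
])

```text
time_s: 15.32
position: [0.4598, 0.2114, 0.0472]
ee_rot: [0.993, -0.122, 0.0, -0.0]
contact_force: [-0.3, 0.1, -0.1]
gripper_width: 1.0
gripper_force: 0.0
```

Request:
jog_arm([
  {"dx": 0,"dy": 0,"dz": 0,"turn": 0},
  {"dx": 0,"dy": 0,"dz": 0,"turn": 0},
  {"dx": 0,"dy": 0,"dz": 0,"turn": 0},
  {"dx": 0,"dy": 0,"dz": 0,"turn": 0},
  {"dx": 0,"dy": 0,"dz": 0,"turn": 0},
  {"dx": 0,"dy": 0,"dz": 0,"turn": 0},
  {"dx": 0,"dy": 0,"dz": 0,"turn": 0},
  {"dx": 0,"dy": 0,"dz": 0,"turn": 0},
], hand=1, squeeze=40)

```text
time_s: 15.98
position: [0.4598, 0.2116, 0.0471]
ee_rot: [0.993, -0.122, 0.0, -0.0]
contact_force: [0.4, 0.6, 2.0]
gripper_width: 0.351
gripper_force: 39.8
```

Request:
jog_arm([
  {"dx": 0,"dy": 0,"dz": -1,"turn": 0},
  {"dx": 0,"dy": 0,"dz": -3,"turn": 0},
  {"dx": 0,"dy": 0,"dz": -6,"turn": 0},
  {"dx": 0,"dy": 0,"dz": -9,"turn": 0},
  {"dx": 0,"dy": 0,"dz": -12,"turn": 0},
  {"dx": 0,"dy": 0,"dz": -15,"turn": 0},
  {"dx": 0,"dy": 0,"dz": -18,"turn": 0},
  {"dx": 0,"dy": 0,"dz": -20,"turn": 0},
  {"dx": 0,"dy": 0,"dz": -20.5,"turn": 0},
  {"dx": 0,"dy": 0,"dz": -20.5,"turn": 0},
])

```text
time_s: 16.82
position: [0.4601, 0.2121, 0.2537]
ee_rot: [0.993, -0.122, 0.001, -0.001]
contact_force: [0.1, 0.1, -2.1]
gripper_width: 0.347
gripper_force: 39.8
```

Request:
jog_arm([
  {"dx": 1,"dy": 1.2,"dz": 0,"turn": 0},
  {"dx": 2.8,"dy": 3.3,"dz": 0,"turn": 0},
  {"dx": 4.6,"dy": 5.4,"dz": 0,"turn": 0},
  {"dx": 6.4,"dy": 7.5,"dz": 0,"turn": 0},
  {"dx": 8.2,"dy": 9.7,"dz": 0,"turn": 0},
  {"dx": 10,"dy": 11.8,"dz": 0,"turn": 0},
  {"dx": 11.8,"dy": 14,"dz": 0,"turn": 0},
  {"dx": 13.6,"dy": 16,"dz": 0,"turn": 0},
  {"dx": 15,"dy": 17.8,"dz": 0,"turn": 0},
  {"dx": 15.94,"dy": 18.84,"dz": 0,"turn": 0},
  {"dx": 15.94,"dy": 18.84,"dz": 0,"turn": 0},
  {"dx": 15.94,"dy": 18.84,"dz": 0,"turn": 0},
])

```text
time_s: 17.82
position: [0.5681, -0.0098, 0.2504]
ee_rot: [0.993, -0.122, -0.001, -0.0]
contact_force: [0.8, 0.3, -1.1]
gripper_width: 0.349
gripper_force: 39.8
```

Request:
jog_arm([
  {"dx": 0,"dy": 0,"dz": 0,"turn": 0},
  {"dx": 0,"dy": 0,"dz": 0,"turn": 0},
  {"dx": 0,"dy": 0,"dz": 0,"turn": 0},
  {"dx": 0,"dy": 0,"dz": 0,"turn": 0},
])

```text
time_s: 18.15
position: [0.5685, -0.0087, 0.2521]
ee_rot: [0.993, -0.121, 0.0, -0.0]
contact_force: [0.0, 0.5, -0.8]
gripper_width: 0.346
gripper_force: 39.8
```

```bash
python3 - <<'E'
from h import *
np.set_printoptions(precision=4,suppress=True)
s=bot.state(); p=np.array(s["position"]); Rm=R.from_quat(s["ee_rot"]).as_matrix(); print(s["time_s"],p)
t=lambda f,u,v,z:(Rm.T@(at_z(f,u,v,z)-p))[:2]*1000
f=bot.grab_frame("wrist"); hsv=cv2.cvtColor(f["img"],cv2.COLOR_RGB2HSV)
m=((hsv[...,0]>102)&(hsv[...,0]<128)&(hsv[...,1]>130)&(hsv[...,2]>70)).astype(np.uint8)
n,l,st,ce=cv2.connectedComponentsWithStats(m); i=1+np.argmax(st[1:,4]); print(st[i],ce[i],"cap in tool mm",t(f,*ce[i],p[2]-.0471+.105))
a=((hsv[...,0]<20)&(hsv[...,1]>110)).astype(np.uint8)
n,l,st,ce=cv2.connectedComponentsWithStats(a)
for i in range(1,n):
    if st[i,4]>300: print("amber",st[i],ce[i],t(f,st[i,0]+st[i,2]/2,ce[i][1],p[2]-.0471+.035))
for n,z in dict(cradle_rim=.161,flask_blue=p[2]-.0471).items():
  for d in bot.place_of("wrist",n)[:2]:
    u,v=np.array(d["position"])*[512,384]; print(n,round(d["p"],2),round(u),round(v),at_z(f,u,v,z),t(f,u,v,z))
g=bot.grab_frame("scene"); b=g["img"][80:240,180:300]
cv2.imwrite("pics/w8.png",np.hstack([cv2.resize(f["img"],(500,375),interpolation=2),cv2.resize(b,(281,375),interpolation=2)])[:,:,::-1])
E
```

```text
18.15 [ 0.5685 -0.0087  0.2521]
[ 223  219   66   77 3923] [255.4221 258.6156] cap in tool mm [ 0.8924 -2.0426]
amber [  68  145   46   41 1357] [ 92.0133 164.7251] [  33.08   -116.7119]
amber [ 213  165   85   73 4255] [255.3389 198.1443] [ 8.7161 -1.9949]
amber [   0  246   65   57 1729] [ 33.8716 271.2944] [ -53.5896 -181.7491]
flask_blue 0.9 254 193 [ 0.5709 -0.0062  0.205 ] [ 1.7178 -3.0619]
```

View pics/w8.png

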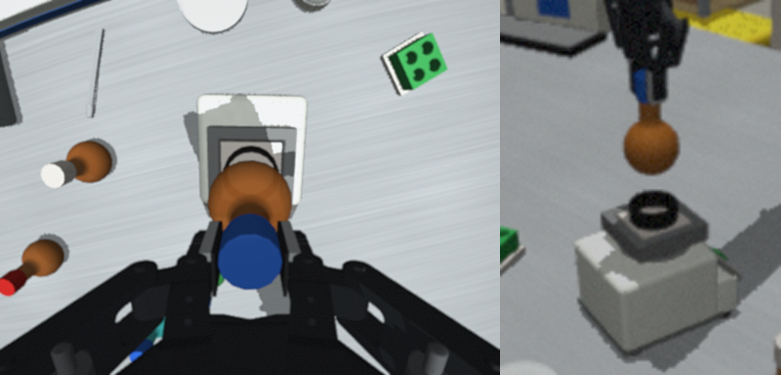

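Wrist view: the blue cap (250,252) is between the fingers, and the amber body (250,195) is directly over the ring. The scene half shows the flask upright above the cradle. Lowering now.

Request:
jog_arm([
  {"dx": 0,"dy": 0.1,"dz": 1,"turn": 0},
  {"dx": 0,"dy": 0.1,"dz": 2,"turn": 0},
  {"dx": 0,"dy": 0.1,"dz": 3,"turn": 0},
  {"dx": 0,"dy": 0.1,"dz": 3.7,"turn": 0},
  {"dx": 0,"dy": 0.1,"dz": 4.2,"turn": 0},
  {"dx": 0,"dy": 0.1,"dz": 4.6,"turn": 0},
  {"dx": 0,"dy": 0.1,"dz": 4.8,"turn": 0},
  {"dx": 0,"dy": 0.1,"dz": 4.8,"turn": 0},
  {"dx": 0,"dy": 0.1,"dz": 4.8,"turn": 0},
])

```text
time_s: 19.1
position: [0.5686, -0.0107, 0.2042]
ee_rot: [0.993, -0.122, 0.0, -0.0]
contact_force: [0.5, 0.1, -0.7]
gripper_width: 0.348
gripper_force: 39.8
```

Request:
jog_arm([
  {"dx": 0,"dy": -0.07,"dz": 0.1,"turn": 0},
  {"dx": 0,"dy": -0.07,"dz": 0.2,"turn": 0},
  {"dx": 0,"dy": -0.07,"dz": 0.3,"turn": 0},
  {"dx": 0,"dy": -0.07,"dz": 0.4,"turn": 0},
  {"dx": 0,"dy": -0.07,"dz": 0.4,"turn": 0},
])

```text
time_s: 19.52
position: [0.5692, -0.01, 0.2005]
ee_rot: [0.993, -0.122, 0.001, -0.0]
contact_force: [-0.2, -0.2, 2.5]
gripper_width: 0.352
gripper_force: 40.0
```

Request:
jog_arm([
  {"dx": 0,"dy": 0,"dz": 0.1,"turn": 0},
  {"dx": 0,"dy": 0,"dz": 0.2,"turn": 0},
  {"dx": 0,"dy": 0,"dz": 0.3,"turn": 0},
  {"dx": 0,"dy": 0,"dz": 0.3,"turn": 0},
  {"dx": 0,"dy": 0,"dz": 0.3,"turn": 0},
])

```text
time_s: 19.93
position: [0.5692, -0.01, 0.1976]
ee_rot: [0.993, -0.122, 0.001, -0.0]
contact_force: [0.4, 0.2, 6.1]
gripper_width: 0.35
gripper_force: 40.2
```

Request:
jog_arm([
  {"dx": 0,"dy": 0,"dz": 0.1,"turn": 0},
  {"dx": 0,"dy": 0,"dz": 0.2,"turn": 0},
  {"dx": 0,"dy": 0,"dz": 0.3,"turn": 0},
  {"dx": 0,"dy": 0,"dz": 0.3,"turn": 0},
  {"dx": 0,"dy": 0,"dz": 0.3,"turn": 0},
])

```text
time_s: 20.35
position: [0.5694, -0.01, 0.1951]
ee_rot: [0.993, -0.122, 0.001, -0.0]
contact_force: [1.2, -0.5, 8.0]
gripper_width: 0.349
gripper_force: 40.5
```

Request:
jog_arm([
  {"dx": 0,"dy": 0,"dz": 0.1,"turn": 0},
  {"dx": 0,"dy": 0,"dz": 0.2,"turn": 0},
  {"dx": 0,"dy": 0,"dz": 0.25,"turn": 0},
  {"dx": 0,"dy": 0,"dz": 0.25,"turn": 0},
  {"dx": 0,"dy": 0,"dz": 0.25,"turn": 0},
])

```text
time_s: 20.77
position: [0.5696, -0.01, 0.1929]
ee_rot: [0.993, -0.122, 0.001, -0.0]
contact_force: [-0.2, -0.5, 9.6]
gripper_width: 0.349
gripper_force: 40.7
```

Request:
jog_arm([
  {"dx": 0,"dy": 0,"dz": 0.1,"turn": 0},
  {"dx": 0,"dy": 0,"dz": 0.15,"turn": 0},
  {"dx": 0,"dy": 0,"dz": 0.15,"turn": 0},
  {"dx": 0,"dy": 0,"dz": 0.15,"turn": 0},
])

```text
time_s: 21.1
position: [0.5698, -0.0101, 0.1921]
ee_rot: [0.993, -0.122, 0.002, -0.0]
contact_force: [-0.6, 1.2, 13.1]
gripper_width: 0.348
gripper_force: 41.3
```

Request:
jog_arm([
  {"dx": 0,"dy": 0,"dz": 0,"turn": 0},
  {"dx": 0,"dy": 0,"dz": 0,"turn": 0},
  {"dx": 0,"dy": 0,"dz": 0,"turn": 0},
])

```text
time_s: 21.35
position: [0.5698, -0.01, 0.1921]
ee_rot: [0.993, -0.122, 0.002, -0.0]
contact_force: [-1.0, -0.5, 12.9]
gripper_width: 0.349
gripper_force: 41.3
```

```bash
python3 - <<'E'
from h import *
np.set_printoptions(precision=4,suppress=True)
s=bot.state(); p=np.array(s["position"]); print(p,s["contact_force"])
f=bot.grab_frame("wrist"); hsv=cv2.cvtColor(f["img"],cv2.COLOR_RGB2HSV)
for nm,m in (("cap",(hsv[...,0]>102)&(hsv[...,0]<128)&(hsv[...,1]>130)&(hsv[...,2]>70)),("amber",(hsv[...,0]<20)&(hsv[...,1]>110))):
    n,l,st,ce=cv2.connectedComponentsWithStats(m.astype(np.uint8)); i=1+np.argmax(st[1:,4]); print(nm,st[i],ce[i])
# head far top edge row vs height (0=up, 8mm down)
g=cv2.GaussianBlur(f["img"],(3,3),0).mean(2)
a=np.radians(-14.8); q=np.array([[np.cos(a),-np.sin(a)],[np.sin(a),np.cos(a)]])
for d in (0,.004,.008):
    print(d,"head corners",proj(f,np.c_[np.array([[.047,.047],[.047,-.047],[0,.047],[0,-.047]])@q.T+[.569,-.0105],[.139-d]*4]).round(1).tolist())
for c in (230,280): print(c,[(r,int(g[r,c])) for r in range(90,165) if abs(g[r+1,c]-g[r-1,c])>16])
for r in (150,160,170): print(r,[(c,int(g[r,c])) for c in range(180,340) if abs(g[r,c+1]-g[r,c-1])>20])
E
```

```text
[ 0.5698 -0.01    0.1921] [-0.9702 -0.4519 12.9433]
cap [ 223  220   66   76 3913] [255.4462 258.7892]
amber [ 213  164   85   74 4307] [255.4335 198.0557]
0 head corners [[201.4, 137.6], [317.6, 139.2], [203.4, 193.2], [313.7, 194.7]]
0.004 head corners [[202.3, 137.1], [316.6, 138.7], [204.2, 191.9], [312.8, 193.3]]
0.008 head corners [[203.2, 136.6], [315.6, 138.2], [205.0, 190.6], [311.9, 192.0]]
230 [(94, 191), (95, 176), (97, 180), (98, 210), (99, 230), (109, 230), (110, 216), (111, 196), (112, 180), (133, 170), (134, 153), (135, 115), (136, 79), (153, 69), (154, 91), (155, 118), (156, 140)]
280 [(95, 190), (96, 177), (98, 189), (99, 217), (100, 234), (133, 235), (134, 212), (135, 168), (136, 117), (138, 107), (139, 132), (145, 124), (149, 100), (150, 91), (151, 81), (152, 70), (154, 72), (155, 96), (156, 124), (157, 143)]
150 [(185, 187), (186, 160), (187, 132), (191, 125), (192, 139), (200, 158), (201, 135), (202, 107), (203, 89), (280, 91), (281, 107), (282, 126), (283, 140), (311, 174), (312, 206), (313, 233), (321, 221), (322, 202)]
160 [(189, 200), (190, 180), (191, 155), (201, 152), (202, 121), (203, 94), (217, 72), (218, 96), (219, 129), (220, 148), (284, 160), (285, 187), (286, 220), (287, 239), (292, 241), (293, 215), (294, 153), (295, 101), (297, 109), (298, 125), (299, 143), (310, 167), (311, 195), (312, 225), (320, 226), (321, 206)]
170 [(190, 192), (191, 173), (192, 152), (201, 154), (202, 128), (203, 100), (218, 87), (219, 118), (220, 141), (230, 131), (231, 107), (232, 76), (233, 48), (278, 44), (279, 71), (280, 103), (281, 130), (287, 166), (288, 181), (291, 179), (292, 157), (293, 121), (294, 85), (297, 91), (309, 110), (310, 139), (311, 191), (312, 230), (319, 230), (320, 212), (321, 194)]
```

```bash
python3 -c "
from workcell import bot
print(bot.job_done())"
```

```text
the job is handed in; nothing more can be done
None
```

I handed the job in at about 21 s, with the cradle pressed home in the pocket and released, and the blue-capped flask upright in its ring and still held down at about 13 N; the head seems to be on its stop, judging from the force rise and about 8–9 mm of travel, as I had no direct reading.

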